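# Turn a salvaged fuel pump over by one turn

## Robot

A 6-joint arm with a two-finger parallel gripper is mounted at the origin on the work surface. World frame = base frame: x ahead of the robot, y to its left, z up, the work surface at z = 0. Lengths are in m, angles in degrees, forces in N, time in s.
With the tool pointing down it reaches from about 0.25 to 0.725 m from the base axis. Payload 9.7 kg.
Tool frame: the origin (TCP) lies at the very end of the fingers, on their centre line; the grasp point (between the pads) lies 19 mm behind it (bot.grip_point_offset is the z of the grasp point in the tool frame, in m); z points along the fingers, x is the direction in which the jaws open and shut, and the axes are right-handed (so a half turn about z gives the same grasp; the last joint's range is limited). The gripper opens to 85 mm and grips with 20 to 120 N. Pads are 22 mm wide; open, the fingers measure 114 mm over their backs; the gripper's body (76 mm by 85 mm) begins 54 mm behind the grasp point. The pads swing forward as they close: fully open they stand 13 mm farther back than shut.
Start: joints at [73.797, 4.979, 10.078, 95.1, 0, 90], TCP at [0.153, 0.528, 0.231] pointing down, gripper open.
Joint ranges: [-179.16, 179.16], [-48.56, 103.87], [-65.8, 70.77], [-126.05, 130.52], [-82.76, 87.17], [-180, 180]. Speed limits (degrees/s): [127.2, 127.2, 147.25, 180, 180, 180].

## Interface

Orientations are given as [roll, pitch, yaw] about the fixed x, y, z axes, in that order (R = Rz(yaw) Ry(pitch) Rx(roll)).
In Python, from workcell import get_obs, viewer, job_done, bot gives the robot as it stands.
- The arm moves only by the shell command python3 -m handwheel 'ROWS' [FORCE]. ROWS is JSON, a list of rows, each a list of 5 numbers: the closure, from 0 (fully open) to 1 (shut), then the shift along the world's x, y, z in m, then the turn about the world's z in degrees. A call has 1 to 5 rows; each row is the pose to reach, as a shift and turn from the pose measured when the call began; what a row does not reach only later rows make up. A row lasts 1/10 s, in which the tool goes at most 50 mm and 8.59 degrees, less where a joint would pass 70% of its speed; a pose out of reach is approached as far as the arm can. A call with a gripper value outside its range is refused whole. The fingers move at their own pace and stop on an object; FORCE is the grip in N (left out, the last holds). Time passes only in rows, so rows that repeat a pose let the fingers close. It gives the time, the measured TCP pose, the force and the opening at its end, in the units of the state.
- get_obs(): the state, without advancing time (a new reading comes with each control period).
- viewer.camera(name): name is "scene" or "top" or "wrist"; returns a dict with "color" (480x640x3 uint8, blue, green, red), "K" (3x3 intrinsics, pixels), "origin" and "orientation" of the camera in the world. Camera axes: x right, y down, z forward; pixel columns grow to the right and rows downward; lengths in m; the calibration is good to about 2 mm. A picture is of the moment at which its call begins. There is no depth.
- job_done(): hands the job in, once; it reports no verdict.
The state is a dict: "time": time; "q": joint angles; "qd": joint speeds; "joint_efforts": joint torques, N m; "ee_pos": TCP position; "tcp_rot": TCP orientation; "wrist_force": force on the tool from outside, world axes, zero at the start; "torque": the same for the moment, N m; "opening": finger opening in m.
Only numpy, scipy, OpenCV 4.12 (cv2) and the standard library are available. Lean on these libraries where they do the work, as an engineer would, in place of code of your own. Each camera call takes 0.05 s, during which the arm holds its last target.

## Task

A used high-pressure fuel pump hangs shaft-up in the green stand with a slip-on hand wheel on its shaft; turn it over by hand to show that it runs free: with the fingertips, gently push the wheel round by its upright black handle, clockwise seen from above, through exactly one full turn, so that the orange mark on the rim comes round once and stops back at the red pointer, not past it. Only push: do not grip the handle or lift the wheel off its shaft. Leave the other parts on the bench where they are.

Things in the scene. Friction and masses are not known exactly. Their poses are not given: they have to be found in the camera images.
- pump_stand: Fixed stand: green round base 260 mm across, 18 mm high, three pillars, green three-armed top plate (arms to 100 mm from the axis) at height 118 to 130 mm, aluminium pump hung in it. Origin on the bench under the wheel's vertical axis, z up. Its own -x points to the red pointer, its +x to where the handle stands when the mark is at the pointer. Place and yaw (any) differ from run to run.
- pump_shaft (a joint): Angle (rad) of shaft and wheel about the stand's vertical axis, growing clockwise seen from above, counting on beyond one turn; 0 = orange mark at the red pointer, one turn later 6.283. Starts within 0.06 of 0. No end stops near. Steady friction of about 0.3 N m (4 N at the handle) holds it where it is left; it neither coasts nor springs back.
- slip_wheel (a joint): How far (m) the wheel has been drawn up its keyed shaft; 0 = seated, where its weight (about 0.7 kg) keeps it. Three-spoke aluminium wheel, rim 161 mm across its outside, 16 mm thick, top at 173 mm above the bench, fine black lines each ten degrees; hub top 183 mm, shaft end 194 mm.
- wheel_handle: Upright black handle at a spoke's end on the wheel rim, 60 mm tall, 21 to 25 mm in diameter, free to spin on its pin (its own yaw means nothing). Origin at the centre of its lower end, 182 mm above the bench; top at 242 mm. Its axis is vertical, 70 mm from the wheel's axis. Round its foot an aluminium boss 26 mm across, top at 181 mm.
- wheel_mark (a point): Top of the orange mark, a band about 16 mm long round the wheel rim, straight across from the handle, 72 mm from the axis, 174 mm above the bench; turns with the wheel.
- pointer_tip (a point): Tip of the fixed red pointer, a strip bent up from the green top plate just outside the rim, 90 mm from the axis, top at 168 mm (below the rim's top).
- injector_a: Loose bystander: a steel injector about 165 mm long and 22 mm thick lying along its x axis beside the stand, towards the robot. Origin under its middle.
- injector_b: Loose bystander: the same kind of injector, on the stand's other side. Origin under its middle.
- fuel_rail: Loose bystander: a steel fuel rail 250 mm long lying along its x axis, four short stubs, right of the stand. Origin under its middle.
- spare_pump: Loose bystander: a bare aluminium pump standing on the bench, 125 mm high and about 130 mm across, to the left. Origin under its middle.
- spanner: Loose bystander: a steel spanner 190 mm long lying along its x axis, left of the stand. Origin under its middle.
- spray_can: Loose bystander: a white spray can with red cap, 58 mm across and 180 mm high, standing behind the stand. Origin under its middle.
- bolt_tray: Loose bystander: a dark steel tray 80 by 150 by 35 mm with small bolts in it, behind the stand. Origin under its middle.
- shaft_nut: Loose bystander: the brass-coloured shaft nut, 28 mm across and 12 mm high, lying on the stand's green base near its edge, on the stand's +x side. Origin under its middle.

How it is judged (in metres and radians):
On the way, in this order (a step that is already met when the one before it is completed fails the run):
1. a quarter of the turn is made, the fingers pushing on the handle (value of joint pump_shaft between 1 and 2.6 rad and contact force between the fingers and wheel_handle above 0.5 N), for 0.05 s.
2. three quarters are made, the fingers pushing on the handle (value of joint pump_shaft between 3.8 and 5.6 rad and contact force between the fingers and wheel_handle above 0.5 N), for 0.05 s.
At the end, for the whole second after the job is handed in: The wheel has made one full clockwise turn, pushed by its handle: the shaft's angle is 6.283 within 0.14 rad (8 degrees, about 10 mm at the rim), at rest, the orange mark back at the pointer, the wheel seated on its shaft (within 3 mm), and every loose part within 20 mm of where it was (value of joint pump_shaft between 6.143 and 6.423 rad and velocity of joint pump_shaft between -0.03 and 0.03 rad/s and value of joint slip_wheel below 0.003 m and distance of each of injector_a, injector_b, fuel_rail, spare_pump, spanner, spray_can, bolt_tray, shaft_nut from where it was at the start of the episode below 0.02 m); the robot touches nothing.
It fails at once if the wheel was run past the pointer by more than 0.25 rad (14 degrees) (value of joint pump_shaft above 6.533 rad).
It fails at once if the wheel was turned the wrong way by more than 0.25 rad from the pointer (value of joint pump_shaft below -0.25 rad).
It fails at once if the wheel was lifted more than 5 mm off its seat (value of joint slip_wheel above 0.005 m).
It fails at once if the handle was gripped or struck: more than 30 N from the fingers on it (contact force between the fingers and wheel_handle above 30 N).
It fails at once if a loose part was moved more than 20 mm (distance of any of injector_a, injector_b, fuel_rail, spare_pump, spanner, spray_can, bolt_tray, shaft_nut from where it was at the start of the episode above 0.02 m).
It also fails if it takes over 61 s, if anything falls off the work surface, if the arm or the gripper's body presses on something with over 40 N, if the wrist force passes 120 N, or if a joint passes its speed limit or range.

## Working session

There is one attempt and no reset: what is moved stays moved. The work goes in short steps, Python scripts to look and compute and a shell command to move; the robot and the scene stay as the last step left them, time stands still between calls to the robot, and variables do not carry over. Pictures are saved under pics/ and viewed, and the job is handed in when it is done.

```bash
ls; mkdir -p pics; python3 - <<'E'
from workcell import get_obs, viewer, bot
import cv2
print(get_obs())
for n in ["scene","top","wrist"]:
    c=viewer.camera(n); cv2.imwrite(f"pics/{n}0.png",c["color"]); print(n,c["K"],c["origin"],c["orientation"])
E
```

```text
pics
{'time': 0.0, 'q': array([ 7.37973317e+01,  5.01136825e+00,  1.00346370e+01,  9.51005801e+01,
       -3.61556001e-04,  9.00010111e+01]), 'qd': array([-0.02918507, -0.0268892 ,  0.07210441, -0.01790634,  0.01257018,
       -0.01353051]), 'joint_efforts': array([ 1.15487715e-04, -5.20388103e+01,  4.64801967e+01,  1.64836604e-02,
        1.74820907e-04, -2.49006938e-06]), 'ee_pos': array([0.15340568, 0.52792761, 0.23058215]), 'tcp_rot': array([1.79999637e+02, 7.73114306e-02, 7.37963206e+01]), 'wrist_force': array([-0.18812428,  0.69455951,  0.39096726]), 'torque': array([ 0.01749267, -0.02179685,  0.02995459]), 'opening': 0.08528846463958278}
scene [[510.57323918   0.         318.18448542]
 [  0.         510.57323918 242.63517539]
 [  0.           0.           1.        ]] [ 1.30666842 -0.43929791  0.81587038] [-127.20813913   -0.33482795   57.79169746]
top [[521.18029441   0.         312.44638639]
 [  0.         521.18029441 248.83584079]
 [  0.           0.           1.        ]] [0.42724597 0.03176357 1.22898568] [-173.85849945   -0.25120681  -90.32608001]
wrist [[426.73600693   0.         318.72083881]
 [  0.         426.73600693 242.16136427]
 [  0.           0.           1.        ]] [0.07627611 0.54973163 0.37377203] [1.62013835e+02 1.40009542e-01 7.37533889e+01]
```

View pics/scene0.png

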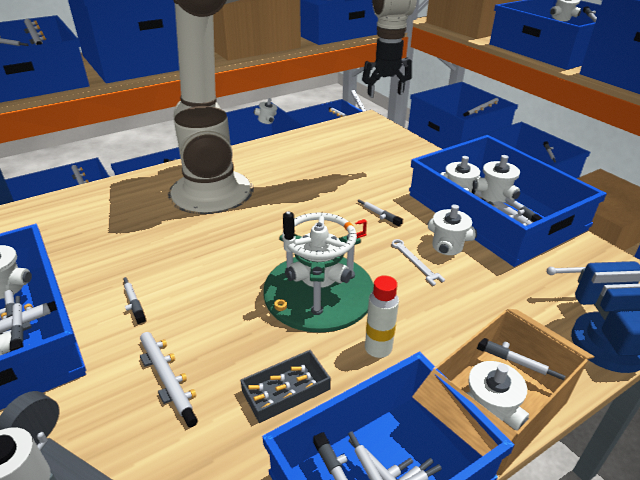

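View pics/top0.png

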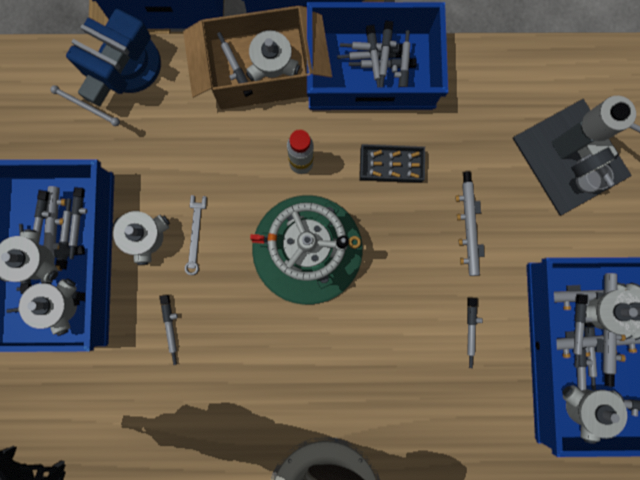

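```bash
cat > h.py <<'E'
import numpy as np, cv2
from scipy.spatial.transform import Rotation as R
def ray(c,uv):
    d=np.linalg.inv(c["K"])@np.array([uv[0],uv[1],1.]); M=R.from_euler('xyz',c["orientation"],degrees=True).as_matrix()
    return np.array(c["origin"]),M@d
def atz(c,uv,z):
    o,d=ray(c,uv); return o+d*(z-o[2])/d[2]
def proj(c,P):
    M=R.from_euler('xyz',c["orientation"],degrees=True).as_matrix()
    p=c["K"]@(M.T@(np.asarray(P)-c["origin"])); return p[:2]/p[2]
E
python3 - <<'E'
import cv2
i=cv2.imread('pics/top0.png'); cv2.imwrite('pics/topz0.png',cv2.resize(i[180:310,235:395],None,fx=5,fy=5,interpolation=cv2.INTER_CUBIC)[:600])
i=cv2.imread('pics/scene0.png'); cv2.imwrite('pics/scenez0.png',cv2.resize(i[200:335,250:390],None,fx=4.4,fy=4.4,interpolation=cv2.INTER_CUBIC)[:600])
E
```

```text
(no output)
```

View pics/topz0.png

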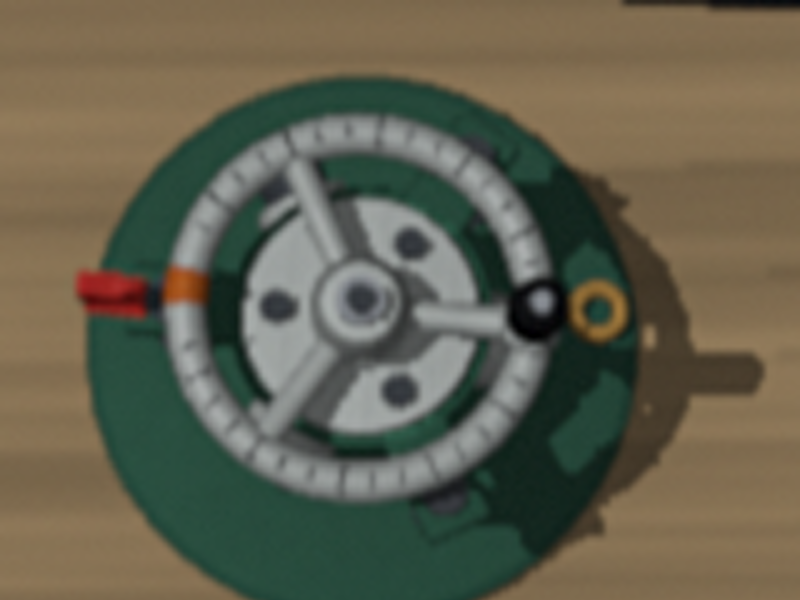

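View pics/scenez0.png

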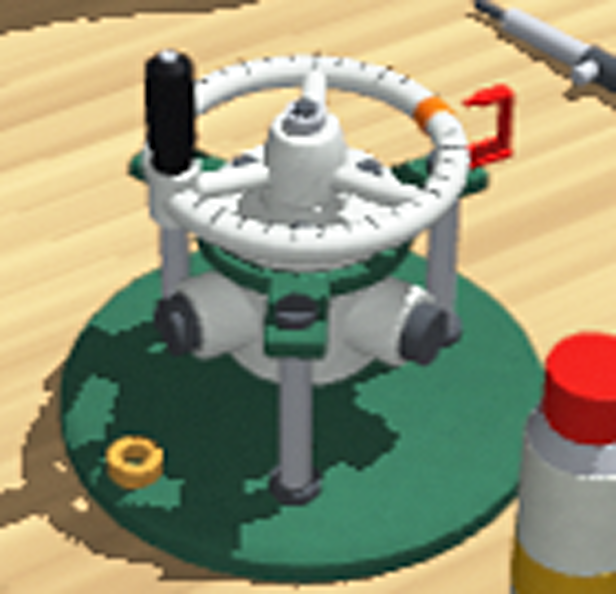

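```bash
python3 - <<'E'
from workcell import viewer
from h import *
c=viewer.camera("top"); s=viewer.camera("scene")
f=lambda x,y:((x+.5)/5-.5+235,(y+.5)/5-.5+180)
g=lambda x,y:((x+.5)/4.4-.5+250,(y+.5)/4.4-.5+200)
print('rimctr',atz(c,f(358,308),.168),'shaft',atz(c,f(362,299),.194),'handletop',atz(c,f(541,301),.242),'mark',atz(c,f(185,286),.174),'ptr',atz(c,f(145,293),.168))
print('scene shaft',atz(s,g(302,115),.194),'handletop',atz(s,g(171,58),.242),'mark',atz(s,g(432,108),.174),'ptr',atz(s,g(468,103),.168))
print("base top", atz(c,f((87+638)/2,345),.018))
E
```

```text
rimctr [0.55719802 0.03918147 0.168     ] shaft [0.55763375 0.03738287 0.194     ] handletop [ 0.55046615 -0.03120414  0.242     ] mark [0.56587025 0.1096898  0.174     ] ptr [0.5638471  0.12652877 0.168     ]
scene shaft [0.56590739 0.03179229 0.194     ] handletop [ 0.55342825 -0.03150151  0.242     ] mark [0.5709482  0.10503572 0.174     ] ptr [0.57000854 0.12802366 0.168     ]
base top [0.5581387  0.03820384 0.018     ]
```

```bash
cat > ov.py <<'E'
import sys
from workcell import viewer
from h import *
def overlay(name,cx,cy,ph,pp,out,z=None,k=4):
    c=viewer.camera(name); im=c["color"].copy()
    C=np.array([cx,cy,0]); 
    ctr=proj(c,[cx,cy,.18]); x0,y0=int(ctr[0]-75),int(ctr[1]-70)
    im=cv2.resize(im[y0:y0+140,x0:x0+150],None,fx=k,fy=k,interpolation=cv2.INTER_CUBIC)
    P=lambda p:tuple(((proj(c,p)-[x0,y0]+.5)*k-.5).round().astype(int).tolist())
    pol=lambda r,a,z:[cx+r*np.cos(a),cy+r*np.sin(a),z]
    for a in np.arange(0,360,3): cv2.circle(im,P(pol(.0805,np.radians(a),.165)),1,(255,0,255),-1)
    for a in np.arange(0,360,2): cv2.circle(im,P(pol(.13,np.radians(a),.018)),1,(255,255,0),-1)
    h=np.radians(ph); p=np.radians(pp)
    for q,col in [([cx,cy,.194],(0,0,255)),(pol(.07,h,.242),(0,255,0)),(pol(.07,h,.182),(0,255,0)),(pol(.072,h+np.pi,.174),(255,0,0)),(pol(.09,p,.168),(255,255,0))]:
        cv2.circle(im,P(q),3,col,-1)
    cv2.imwrite(out,im)
if __name__=="__main__":
    a=sys.argv; overlay(a[1],*map(float,a[2:6]),a[6])
E
python3 ov.py top .5585 .0375 -96.5 86 pics/o1.png; python3 ov.py scene .5585 .0375 -96.5 86 pics/o2.png
```

```text
(no output)
```

View pics/o1.png

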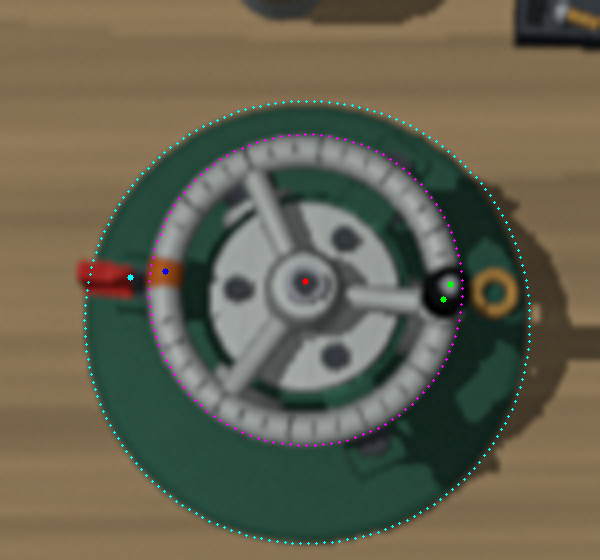

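View pics/o2.png

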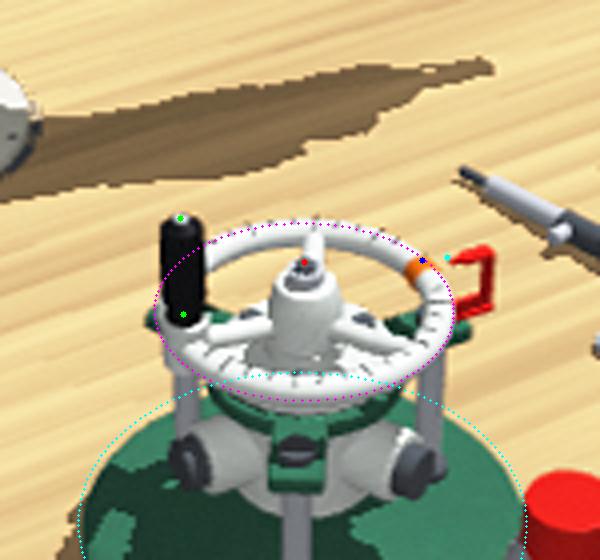

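```bash
python3 -m handwheel '[[1,0.02,-0.02,0.03,8],[1,0.04,-0.04,0.06,16],[1,0.06,-0.06,0.08,24],[1,0.08,-0.09,0.09,32],[1,0.10,-0.12,0.09,40]]' 20; python3 -c "
from workcell import get_obs
print(get_obs()['q'])"
```

```text
time: 0.85
ee_pos: [0.2542, 0.4075, 0.3227]
tcp_rot: [179.9, -0.1, 114.2]
wrist_force: [0.5, -0.1, 0.7]
opening: 0.0122
[ 5.80471588e+01 -1.56289730e+00  1.37753040e+01  1.05211324e+02
 -1.55798154e-02  3.38917251e+01]
```

```bash
python3 -m handwheel '[[1,0.02,-0.025,0,8],[1,0.04,-0.05,0,16.5],[1,0.06,-0.08,0,25],[1,0.08,-0.11,0,33],[1,0.1,-0.13,0,41.5]]';
python3 -m handwheel '[[1,0.02,-0.025,0,8],[1,0.04,-0.05,0,16.5],[1,0.06,-0.08,0,25],[1,0.08,-0.11,0,33],[1,0.1,-0.13,0,41.5]]';
python3 -m handwheel '[[1,0.02,-0.025,0,8],[1,0.04,-0.05,0,16.5],[1,0.06,-0.08,0,25],[1,0.08,-0.11,0,33],[1,0.1,-0.13,0,41.5]]'; python3 -c "
from workcell import get_obs
print(get_obs()['q'])"
```

```text
time: 1.35
ee_pos: [0.3547, 0.2757, 0.3231]
tcp_rot: [179.9, -0.0, 155.9]
wrist_force: [-0.3, 0.3, 0.4]
opening: 0.0002
time: 1.85
ee_pos: [0.4553, 0.1439, 0.3235]
tcp_rot: [179.9, 0.0, -162.3]
wrist_force: [0.7, 0.3, 0.0]
opening: 0.0003
time: 2.35
ee_pos: [0.556, 0.012, 0.3235]
tcp_rot: [179.9, 0.0, -120.5]
wrist_force: [0.8, 0.1, 0.4]
opening: -0.0002
[ 1.20266601e+00  9.36657453e+00  2.54412263e+01  1.06180292e+02
  6.63040596e-02 -1.48254395e+02]
```

```bash
cat > tab.py <<'E'
import sys
from h import *
C=np.array([.5585,.0375]); P0=-97.
def pose(t,d=.0225,total=358.5):   # t = turn deg of handle from start
    ph=np.radians(P0-t); yaw=257-341/total*t; y=np.radians(yaw)
    n=np.array([np.sin(y),-np.cos(y)])
    return np.r_[C+.07*np.array([np.cos(ph),np.sin(ph)])-n*d, yaw]
if __name__=="__main__":
    # tab.py from measured pose: ts...
    from workcell import get_obs
    o=get_obs(); z=float(sys.argv[1]); d=float(sys.argv[2])
    for t in sys.argv[3:]:
        p=pose(float(t),d); dy=(p[2]-o["tcp_rot"][2]+180)%360-180
        print(t,np.round([p[0]-o["ee_pos"][0],p[1]-o["ee_pos"][1],z-o["ee_pos"][2]],4),round(dy,1))
    print('q6',o['q'][5], 'wf',np.round(o['wrist_force'],1),'pos',o['ee_pos'].round(4),o['tcp_rot'].round(1),o['time'])
E
python3 tab.py .205 .035 0
```

```text
0 [ 0.0281 -0.0519 -0.1185] 17.5
q6 -148.2543950264841 wf [0.8 0.1 0.4] pos [0.556  0.012  0.3235] [ 179.9    0.  -120.5] 2.35
```

```bash
python3 -m handwheel '[[1,0.01,-0.02,0,6],[1,0.02,-0.04,0,12],[1,0.028,-0.052,0,17.5],[1,0.028,-0.052,-0.03,17.5],[1,0.028,-0.052,-0.06,17.5]]'; python3 tab.py .205 .035 0; python3 ov.py top .5585 .0375 -97 84.5 pics/o3.png; python3 - <<'E'
from workcell import viewer; import cv2
cv2.imwrite('pics/w3.png',viewer.camera('wrist')['color'])
i=viewer.camera('scene')['color']; cv2.imwrite('pics/s3.png',cv2.resize(i[120:280,230:400],None,fx=3.5,fy=3.5))
E
```

```text
time: 2.85
ee_pos: [0.5847, -0.0406, 0.2631]
tcp_rot: [180.0, 0.0, -103.1]
wrist_force: [0.5, 0.8, -0.2]
opening: -0.0001
0 [-0.0006  0.0008 -0.0581] 0.1
q6 -170.9000640842962 wf [ 0.5  0.8 -0.2] pos [ 0.5847 -0.0406  0.2631] [ 180.     0.  -103.1] 2.85
```

View pics/s3.png

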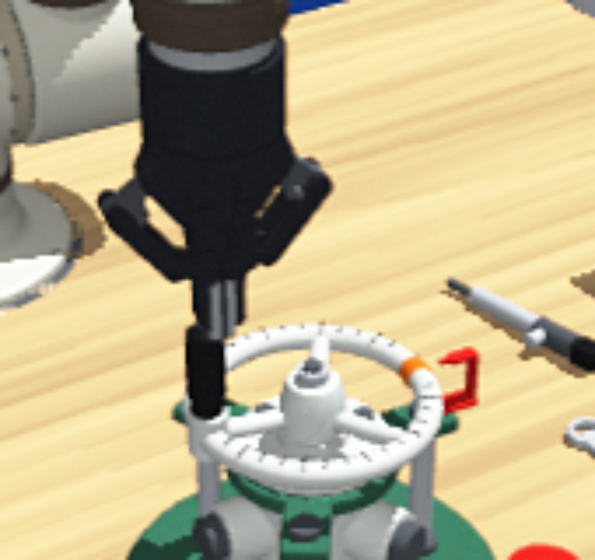

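View pics/w3.png

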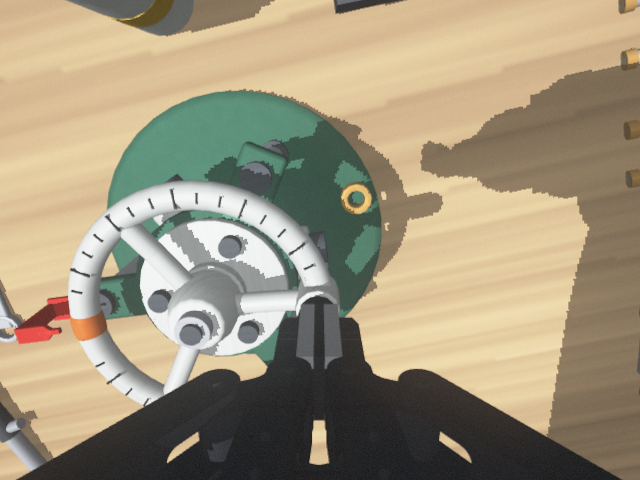

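```bash
python3 - <<'E'
from workcell import viewer
from h import *
for n in ("wrist","scene"):
    c=viewer.camera(n)
    for P in ([.55,-.032,.182],[.55,-.032,.242],[.5847,-.0406,.263]): print(n,proj(c,P))
c=viewer.camera("scene");i=c["color"]; cv2.imwrite('pics/s4.png',cv2.resize(i[180:270,260:370],None,fx=6,fy=6))
E
```

```text
wrist [316.50298165 306.5491097 ]
wrist [316.08383734 368.13797932]
wrist [317.05565382 319.31835274]
scene [288.30150773 235.99112103]
scene [287.42235191 212.06070124]
scene [292.03820058 212.82227483]
```

View pics/s4.png

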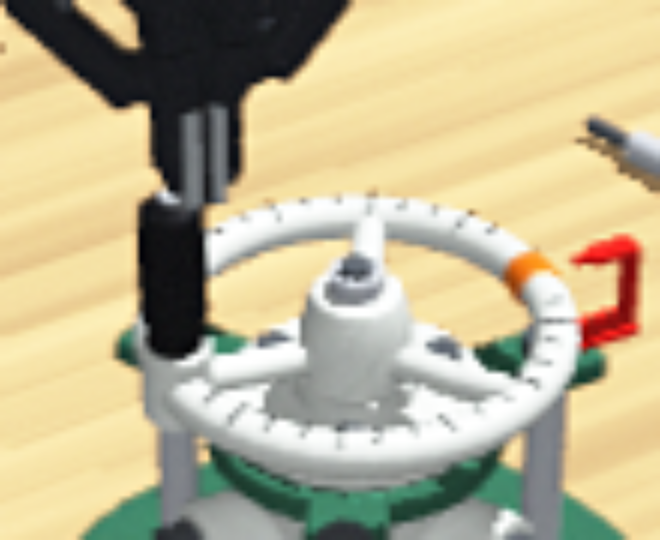

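View pics/o3.png

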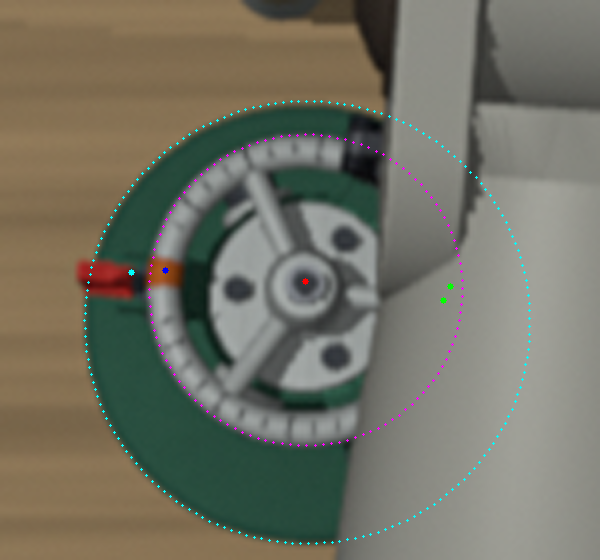

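```bash
python3 -m handwheel '[[1,0,0,-0.015,0],[1,0,0,-0.03,0],[1,0,0,-0.045,0],[1,0,0,-0.058,0],[1,0,0,-0.058,0]]'; python3 tab.py .205 .0225 0 ; python3 - <<'E'
from workcell import viewer
from h import *
c=viewer.camera("scene");i=c["color"]; cv2.imwrite('pics/s5.png',cv2.resize(i[180:270,260:370],None,fx=6,fy=6))
cv2.imwrite('pics/w5.png',viewer.camera("wrist")["color"])
E
```

```text
time: 3.65
ee_pos: [0.5844, -0.0398, 0.2078]
tcp_rot: [-180.0, 0.0, -103.0]
wrist_force: [0.3, 0.4, 1.0]
opening: 0.0002
0 [-0.0125  0.0027 -0.0028] 0.0
q6 -170.88376357269956 wf [0.3 0.4 1. ] pos [ 0.5844 -0.0398  0.2078] [-180.    0. -103.] 3.65
```

View pics/s5.png

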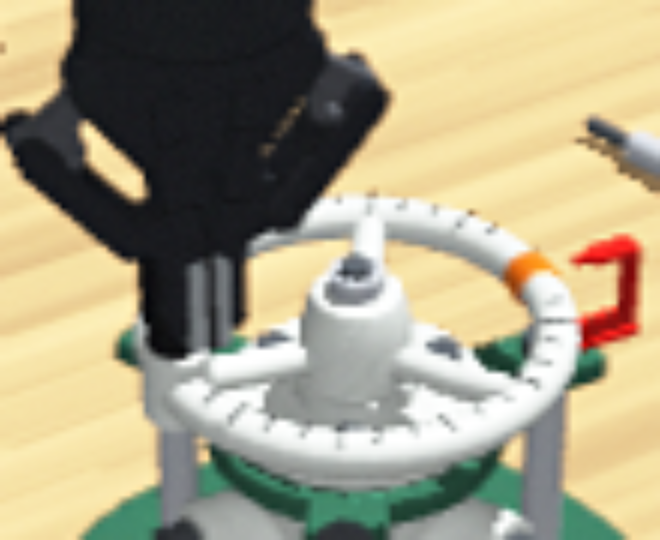

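View pics/w5.png

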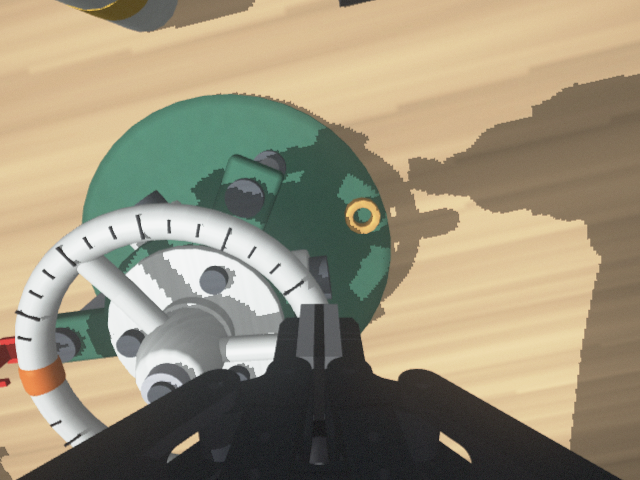

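```bash
python3 tab.py .205 .0225 -6 -3 0 2 4 6
```

```text
-6 [-0.0052  0.0045 -0.0043] 5.7
-3 [-0.0091  0.0036 -0.0043] 2.9
0 [-0.0129  0.0028 -0.0043] 0.0
2 [-0.0155  0.0024 -0.0043] -1.9
4 [-0.0182  0.0021 -0.0043] -3.8
6 [-0.0208  0.0019 -0.0043] -5.7
q6 -170.88240776789792 wf [-0.5 -0.1  0.6] pos [ 0.5848 -0.0399  0.2093] [-179.9    0.  -103. ] 3.75
```

```bash
python3 -m handwheel '[[1,-0.003,0.001,-0.002,0],[1,-0.006,0.002,-0.003,0],[1,-0.009,0.003,-0.004,0],[1,-0.012,0.003,-0.004,0],[1,-0.015,0.0025,-0.004,-1.5]]'; python3 tab.py .205 .0225 3 6 9 12 15 18
```

```text
time: 4.25
ee_pos: [0.5701, -0.0374, 0.2056]
tcp_rot: [-179.8, 0.1, -104.6]
wrist_force: [4.3, -1.1, -1.2]
opening: 0.0002
3 [-0.0021 -0.0002 -0.0006] -1.3
6 [-0.0061 -0.0006 -0.0006] -4.1
9 [-0.01   -0.0007 -0.0006] -7.0
12 [-0.0139 -0.0006 -0.0006] -9.8
15 [-0.0179 -0.0003 -0.0006] -12.7
18 [-0.0217  0.0001 -0.0006] -15.6
q6 -169.1856900026245 wf [ 4.3 -1.1 -1.2] pos [ 0.5701 -0.0374  0.2056] [-1.798e+02  1.000e-01 -1.046e+02] 4.25
```

```bash
python3 -m handwheel '[[1,-0.004,-0.0005,0,-3],[1,-0.008,-0.0005,0,-5.5],[1,-0.012,-0.0005,0,-8.5],[1,-0.016,-0.0005,0,-11.5],[1,-0.02,0,0,-14.5]]'; python3 tab.py .205 .0225 20 24 28 32 36
```

```text
time: 4.75
ee_pos: [0.5503, -0.0378, 0.2057]
tcp_rot: [-179.7, 0.0, -119.3]
wrist_force: [4.1, -2.3, -1.4]
opening: 0.0001
20 [-0.0045  0.001  -0.0007] -2.7
24 [-0.0096  0.0021 -0.0007] -6.5
28 [-0.0146  0.0036 -0.0007] -10.3
32 [-0.0195  0.0054 -0.0007] -14.2
36 [-0.0243  0.0076 -0.0007] -18.0
q6 -154.60059483967203 wf [ 4.1 -2.3 -1.4] pos [ 0.5503 -0.0378  0.2057] [-179.7    0.  -119.3] 4.75
```

```bash
python3 -m handwheel '[[1,-0.0045,0.001,-0.0005,-2.7],[1,-0.0095,0.002,-0.0005,-6.5],[1,-0.0145,0.0035,-0.0005,-10.3],[1,-0.0195,0.0055,-0.0005,-14.2],[1,-0.0245,0.0075,-0.0005,-18]]'; python3 tab.py .205 .0225 40 44 48 52 56
```

```text
time: 5.25
ee_pos: [0.5259, -0.0308, 0.2055]
tcp_rot: [-179.6, 0.1, -137.5]
wrist_force: [2.8, -3.3, 0.6]
opening: -0.0002
40 [-0.0045  0.003  -0.0005] -3.5
44 [-0.0089  0.0058 -0.0005] -7.3
48 [-0.0131  0.0089 -0.0005] -11.1
52 [-0.017   0.0123 -0.0005] -14.9
56 [-0.0207  0.0159 -0.0005] -18.7
q6 -135.68161036546167 wf [ 2.8 -3.3  0.6] pos [ 0.5259 -0.0308  0.2055] [-1.796e+02  1.000e-01 -1.375e+02] 5.25
```

```bash
python3 -m handwheel '[[1,-0.0045,0.003,-0.0005,-3.5],[1,-0.009,0.006,-0.0005,-7.3],[1,-0.013,0.009,-0.0005,-11],[1,-0.017,0.0125,-0.0005,-15],[1,-0.0205,0.016,-0.0005,-18.7]]'; python3 tab.py .205 .0225 60 64 68 72 76
```

```text
time: 5.75
ee_pos: [0.5053, -0.0154, 0.2055]
tcp_rot: [-179.5, 0.1, -156.5]
wrist_force: [2.2, -3.9, 1.8]
opening: -0.0002
60 [-0.0036  0.0044 -0.0005] -3.6
64 [-0.0068  0.0085 -0.0005] -7.4
68 [-0.0097  0.0128 -0.0005] -11.2
72 [-0.0122  0.0173 -0.0005] -15.0
76 [-0.0145  0.0219 -0.0005] -18.8
q6 -115.00266294127981 wf [ 2.2 -3.9  1.8] pos [ 0.5053 -0.0154  0.2055] [-1.795e+02  1.000e-01 -1.565e+02] 5.75
```

```bash
python3 -m handwheel '[[1,-0.0035,0.0045,-0.0005,-3.6],[1,-0.007,0.0085,-0.0005,-7.4],[1,-0.0095,0.013,-0.0005,-11],[1,-0.012,0.0175,-0.0005,-15],[1,-0.0145,0.022,-0.0005,-18.8]]'; python3 tab.py .205 .0225 80 84 88 92 96
```

```text
time: 6.25
ee_pos: [0.4907, 0.0061, 0.2054]
tcp_rot: [-179.4, 0.1, -175.6]
wrist_force: [0.8, -3.0, 1.8]
opening: 0.0002
80 [-0.0018  0.0053 -0.0004] -3.5
84 [-0.0033  0.0102 -0.0004] -7.3
88 [-0.0046  0.0152 -0.0004] -11.1
92 [-0.0055  0.0203 -0.0004] -14.9
96 [-0.006   0.0254 -0.0004] -18.7
q6 -93.37688275179589 wf [ 0.8 -3.   1.8] pos [0.4907 0.0061 0.2054] [-1.794e+02  1.000e-01 -1.756e+02] 6.25
```

```bash
python3 -m handwheel '[[1,-0.002,0.0055,-0.0005,-3.5],[1,-0.0035,0.01,-0.0005,-7.3],[1,-0.0045,0.015,-0.0005,-11],[1,-0.0055,0.0205,-0.0005,-15],[1,-0.006,0.0255,-0.0005,-18.7]]'; python3 tab.py .205 .0225 100 104 108 112 116
python3 ov.py top .5585 .0375 -193 84.5 pics/o6.png
```

```text
time: 6.75
ee_pos: [0.4843, 0.031, 0.2054]
tcp_rot: [-179.4, 0.2, 165.4]
wrist_force: [-0.7, -3.8, 2.1]
opening: -0.0001
100 [ 0.0003  0.0056 -0.0004] -3.6
104 [ 0.0005  0.0107 -0.0004] -7.4
108 [ 0.001   0.0158 -0.0004] -11.2
112 [ 0.0019  0.0208 -0.0004] -15.0
116 [ 0.0031  0.0258 -0.0004] -18.8
q6 -71.3822287303321 wf [-0.7 -3.8  2.1] pos [0.4843 0.031  0.2054] [-179.4    0.2  165.4] 6.75
```

View pics/o6.png

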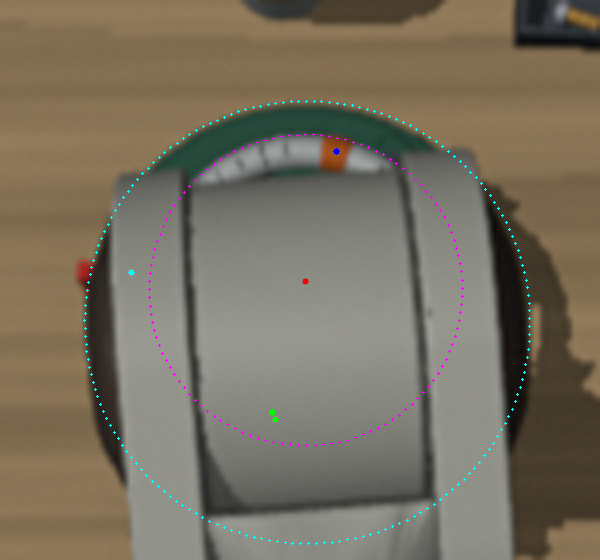

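The mark shows at (337,152), exactly where t=96° predicts, so the kinematic estimate is good. I'll carry on.

```bash
python3 -m handwheel '[[1,0,0.0055,-0.0005,-3.6],[1,0.0005,0.0105,-0.0005,-7.4],[1,0.001,0.016,-0.0005,-11],[1,0.002,0.021,-0.0005,-15],[1,0.003,0.026,-0.0005,-18.8]]'; python3 tab.py .205 .0225 120 124 128 132 136
```

```text
time: 7.3
ee_pos: [0.4869, 0.0572, 0.2053]
tcp_rot: [-179.3, 0.2, 146.3]
wrist_force: [-2.3, -3.8, 2.9]
opening: -0.0003
120 [ 0.0021  0.0045 -0.0003] -3.4
124 [ 0.004   0.0092 -0.0003] -7.2
128 [ 0.0062  0.0138 -0.0003] -11.0
132 [ 0.0088  0.0183 -0.0003] -14.8
136 [ 0.0116  0.0225 -0.0003] -18.7
q6 -49.22625716048879 wf [-2.3 -3.8  2.9] pos [0.4869 0.0572 0.2053] [-179.3    0.2  146.3] 7.3
```

```bash
python3 -m handwheel '[[1,0.002,0.0045,-0.0005,-3.4],[1,0.004,0.009,-0.0005,-7.2],[1,0.006,0.014,-0.0005,-11],[1,0.009,0.0185,-0.0005,-15],[1,0.0115,0.0225,-0.0005,-18.7]]'; python3 tab.py .205 .0225 140 144 148 152 156
```

```text
time: 7.8
ee_pos: [0.4979, 0.0793, 0.2051]
tcp_rot: [-179.3, 0.2, 127.4]
wrist_force: [-2.8, -2.1, 3.5]
opening: 0.0003
140 [ 0.0038  0.0044 -0.0001] -3.6
144 [ 0.0072  0.0081 -0.0001] -7.4
148 [ 0.0108  0.0117 -0.0001] -11.2
152 [ 0.0147  0.0149 -0.0001] -15.0
156 [ 0.0188  0.0179 -0.0001] -18.8
q6 -28.090353701355998 wf [-2.8 -2.1  3.5] pos [0.4979 0.0793 0.2051] [-179.3    0.2  127.4] 7.8
```

```bash
python3 -m handwheel '[[1,0.004,0.0045,0,-3.6],[1,0.007,0.008,0,-7.4],[1,0.011,0.0115,0,-11],[1,0.0145,0.015,0,-15],[1,0.019,0.018,0,-18.8]]'; python3 tab.py .205 .0225 160 164 168 172 176
```

```text
time: 8.3
ee_pos: [0.5161, 0.0971, 0.2052]
tcp_rot: [-179.2, 0.2, 108.5]
wrist_force: [-3.5, -1.6, 2.1]
opening: -0.0001
160 [ 0.0049  0.0029 -0.0002] -3.7
164 [ 0.0093  0.0052 -0.0002] -7.5
168 [ 0.014   0.0073 -0.0002] -11.3
172 [ 0.0187  0.0091 -0.0002] -15.1
176 [ 0.0235  0.0105 -0.0002] -18.9
q6 -7.671092380469378 wf [-3.5 -1.6  2.1] pos [0.5161 0.0971 0.2052] [-179.2    0.2  108.5] 8.3
```

```bash
python3 -m handwheel '[[1,0.005,0.003,0,-3.7],[1,0.0095,0.005,0,-7.5],[1,0.014,0.0075,0,-11],[1,0.0185,0.009,0,-15],[1,0.0235,0.0105,0,-18.9]]'; python3 tab.py .205 .0225 180 184 188 192 196
```

```text
time: 8.8
ee_pos: [0.5388, 0.1075, 0.2053]
tcp_rot: [-179.1, 0.2, 89.5]
wrist_force: [-4.1, -0.1, 1.6]
opening: 0.0002
180 [ 0.0058  0.0011 -0.0003] -3.7
184 [ 0.0107  0.0018 -0.0003] -7.5
188 [ 0.0158  0.0022 -0.0003] -11.3
192 [ 0.0208  0.0022 -0.0003] -15.1
196 [ 0.0258  0.0019 -0.0003] -18.9
q6 11.827757206733548 wf [-4.1 -0.1  1.6] pos [0.5388 0.1075 0.2053] [-179.1    0.2   89.5] 8.8
```

```bash
python3 -m handwheel '[[1,0.006,0.001,0,-3.7],[1,0.0105,0.002,0,-7.5],[1,0.016,0.002,0,-11.3],[1,0.021,0.002,0,-15.1],[1,0.026,0.002,0,-18.9]]'; python3 tab.py .205 .0225 200 204 208 212 216
```

```text
time: 9.3
ee_pos: [0.5641, 0.1096, 0.2053]
tcp_rot: [-179.0, 0.2, 70.4]
wrist_force: [-4.5, 0.7, 2.0]
opening: -0.0003
200 [ 0.0055 -0.0008 -0.0003] -3.7
204 [ 0.0104 -0.0019 -0.0003] -7.5
208 [ 0.0152 -0.0032 -0.0003] -11.3
212 [ 0.0199 -0.0049 -0.0003] -15.1
216 [ 0.0245 -0.0069 -0.0003] -18.9
q6 30.385449679746774 wf [-4.5  0.7  2. ] pos [0.5641 0.1096 0.2053] [-179.     0.2   70.4] 9.3
```

```bash
python3 -m handwheel '[[1,0.0055,-0.001,0,-3.7],[1,0.0105,-0.002,0,-7.5],[1,0.015,-0.003,0,-11.3],[1,0.02,-0.005,0,-15.1],[1,0.0245,-0.007,0,-18.9]]'; python3 tab.py .205 .0225 220 224 228 232 236
```

```text
time: 9.8
ee_pos: [0.588, 0.1029, 0.2053]
tcp_rot: [-178.9, 0.2, 51.4]
wrist_force: [-3.7, 2.9, 2.1]
opening: -0.0002
220 [ 0.005  -0.0025 -0.0003] -3.7
224 [ 0.0093 -0.0051 -0.0003] -7.5
228 [ 0.0133 -0.008  -0.0003] -11.3
232 [ 0.0172 -0.0112 -0.0003] -15.1
236 [ 0.0208 -0.0146 -0.0003] -18.9
q6 48.15576691809543 wf [-3.7  2.9  2.1] pos [0.588  0.1029 0.2053] [-178.9    0.2   51.4] 9.8
```

```bash
python3 -m handwheel '[[1,0.005,-0.0025,0,-3.7],[1,0.0095,-0.005,0,-7.5],[1,0.0135,-0.008,0,-11.3],[1,0.017,-0.011,0,-15.1],[1,0.021,-0.0145,0,-18.9]]'; python3 tab.py .205 .0225 240 244 248 252 256
```

```text
time: 10.3
ee_pos: [0.6085, 0.0889, 0.2054]
tcp_rot: [-178.8, 0.2, 32.4]
wrist_force: [-3.0, 3.2, 1.5]
opening: -0.0003
240 [ 0.0037 -0.0043 -0.0004] -3.7
244 [ 0.0067 -0.0082 -0.0004] -7.5
248 [ 0.0095 -0.0123 -0.0004] -11.3
252 [ 0.0121 -0.0166 -0.0004] -15.1
256 [ 0.0143 -0.021  -0.0004] -18.9
q6 65.3997118226232 wf [-3.   3.2  1.5] pos [0.6085 0.0889 0.2054] [-178.8    0.2   32.4] 10.3
```

```bash
python3 -m handwheel '[[1,0.0035,-0.0045,0,-3.7],[1,0.0065,-0.008,0,-7.5],[1,0.0095,-0.0125,0,-11.3],[1,0.012,-0.0165,0,-15.1],[1,0.0145,-0.021,0,-18.9]]'; python3 tab.py .205 .0225 260 264 268 272 276
```

```text
time: 10.8
ee_pos: [0.6226, 0.0685, 0.2054]
tcp_rot: [-178.7, 0.2, 13.4]
wrist_force: [-0.8, 4.0, 0.8]
opening: -0.0003
260 [ 0.002  -0.0051 -0.0004] -3.8
264 [ 0.0036 -0.0098 -0.0004] -7.6
268 [ 0.0048 -0.0146 -0.0004] -11.4
272 [ 0.0057 -0.0194 -0.0004] -15.2
276 [ 0.0063 -0.0243 -0.0004] -19.0
q6 82.25223325305521 wf [-0.8  4.   0.8] pos [0.6226 0.0685 0.2054] [-178.7    0.2   13.4] 10.8
```

```bash
python3 -m handwheel '[[1,0.002,-0.005,0,-3.8],[1,0.0035,-0.01,0,-7.6],[1,0.005,-0.0145,0,-11.4],[1,0.0055,-0.0195,0,-15.2],[1,0.0065,-0.0245,0,-19]]'; python3 tab.py .205 .0225 280 284 288 292 296
python3 ov.py top .5585 .0375 -373 84.5 pics/o7.png;python3 ov.py scene .5585 .0375 -373 84.5 pics/o8.png
```

```text
time: 11.3
ee_pos: [0.6289, 0.0446, 0.2055]
tcp_rot: [-178.6, 0.3, -5.6]
wrist_force: [1.0, 4.5, 0.8]
opening: 0.0
280 [ 0.0001 -0.0053 -0.0005] -3.7
284 [ 0.     -0.0102 -0.0005] -7.5
288 [-0.0005 -0.0151 -0.0005] -11.3
292 [-0.0013 -0.0199 -0.0005] -15.1
296 [-0.0024 -0.0247 -0.0005] -18.9
q6 99.05269714211032 wf [1.  4.5 0.8] pos [0.6289 0.0446 0.2055] [-178.6    0.3   -5.6] 11.3
```

View pics/o7.png

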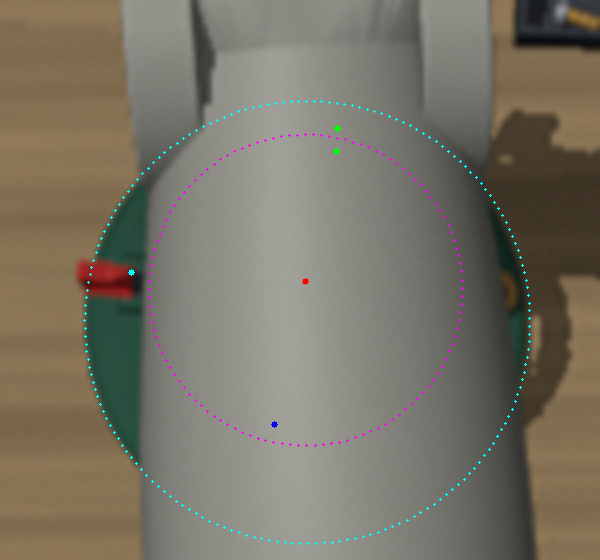

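View pics/o8.png

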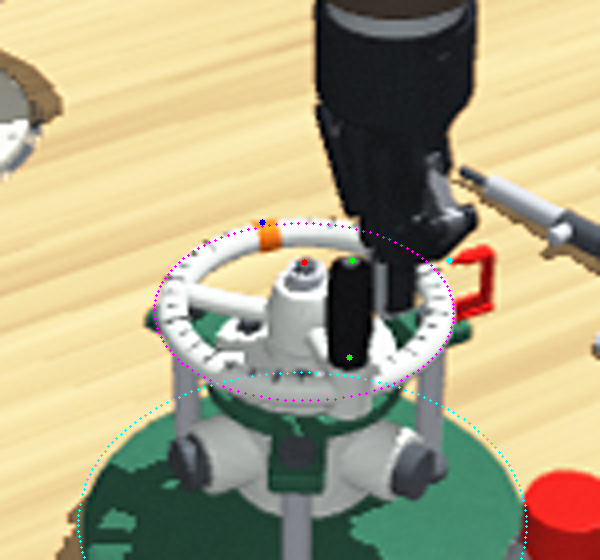

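```bash
python3 -m handwheel '[[1,0,-0.0055,0,-3.7],[1,0,-0.01,0,-7.5],[1,-0.0005,-0.015,0,-11.3],[1,-0.0015,-0.02,0,-15.1],[1,-0.0025,-0.0245,0,-18.9]]'; python3 tab.py .205 .0225 300 304 308 312 316
```

```text
time: 11.9
ee_pos: [0.6266, 0.0199, 0.2055]
tcp_rot: [-178.6, 0.2, -24.5]
wrist_force: [2.4, 3.5, 0.5]
opening: 0.0001
300 [-0.0015 -0.0047 -0.0005] -3.9
304 [-0.0033 -0.0093 -0.0005] -7.7
308 [-0.0054 -0.0137 -0.0005] -11.5
312 [-0.0078 -0.0179 -0.0005] -15.3
316 [-0.0105 -0.022  -0.0005] -19.1
q6 115.67772460935251 wf [2.4 3.5 0.5] pos [0.6266 0.0199 0.2055] [-178.6    0.2  -24.5] 11.9
```

```bash
python3 -m handwheel '[[1,-0.0015,-0.0045,0,-3.9],[1,-0.0035,-0.0095,0,-7.7],[1,-0.0055,-0.0135,0,-11.5],[1,-0.008,-0.018,0,-15.3],[1,-0.0105,-0.022,0,-19.1]]'; python3 tab.py .205 .0225 320 324 328 332 336
```

```text
time: 12.4
ee_pos: [0.6163, -0.0017, 0.2055]
tcp_rot: [-178.5, 0.2, -43.6]
wrist_force: [3.7, 3.8, -0.3]
opening: -0.0001
320 [-0.0031 -0.0043 -0.0005] -3.8
324 [-0.0063 -0.0079 -0.0005] -7.6
328 [-0.0098 -0.0113 -0.0005] -11.4
332 [-0.0135 -0.0145 -0.0005] -15.2
336 [-0.0174 -0.0174 -0.0005] -19.0
q6 132.84173392055152 wf [ 3.7  3.8 -0.3] pos [ 0.6163 -0.0017  0.2055] [-178.5    0.2  -43.6] 12.4
```

```bash
python3 -m handwheel '[[1,-0.003,-0.0045,0,-3.8],[1,-0.0065,-0.008,0,-7.6],[1,-0.01,-0.0115,0,-11.4],[1,-0.0135,-0.0145,0,-15.2],[1,-0.0175,-0.0175,0,-19]]'; python3 tab.py .205 .0225 339 342 345 347 349
python3 ov.py top .5585 .0375 -433 84.5 pics/o9.png;python3 ov.py scene .5585 .0375 -433 84.5 pics/o10.png; python3 - <<'E'
from workcell import viewer; import cv2
cv2.imwrite('pics/w9.png',viewer.camera('wrist')['color'])
E
```

```text
time: 12.9
ee_pos: [0.5992, -0.019, 0.2056]
tcp_rot: [-178.4, 0.2, -62.6]
wrist_force: [3.3, 2.8, -0.7]
opening: -0.0
339 [-0.0033 -0.0021 -0.0006] -2.9
342 [-0.0064 -0.0039 -0.0006] -5.7
345 [-0.0097 -0.0056 -0.0006] -8.6
347 [-0.0119 -0.0066 -0.0006] -10.5
349 [-0.0141 -0.0075 -0.0006] -12.4
q6 150.3044072507161 wf [ 3.3  2.8 -0.7] pos [ 0.5992 -0.019   0.2056] [-178.4    0.2  -62.6] 12.9
```

View pics/o9.png

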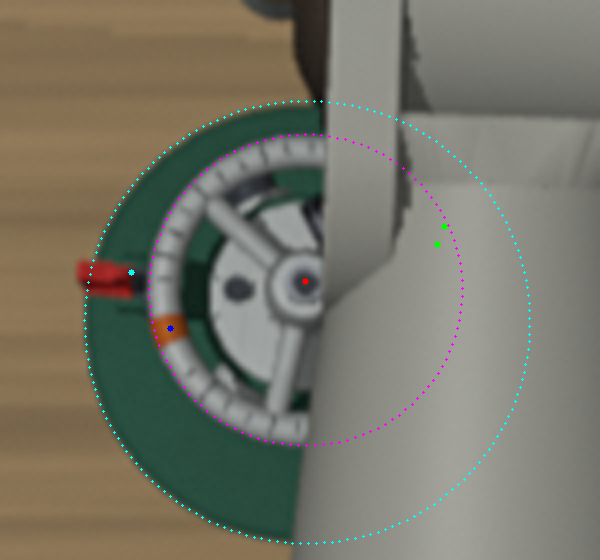

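View pics/o10.png

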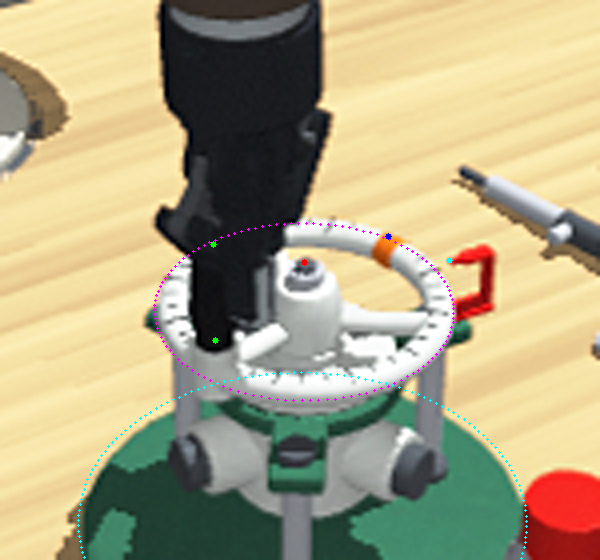

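View pics/w9.png

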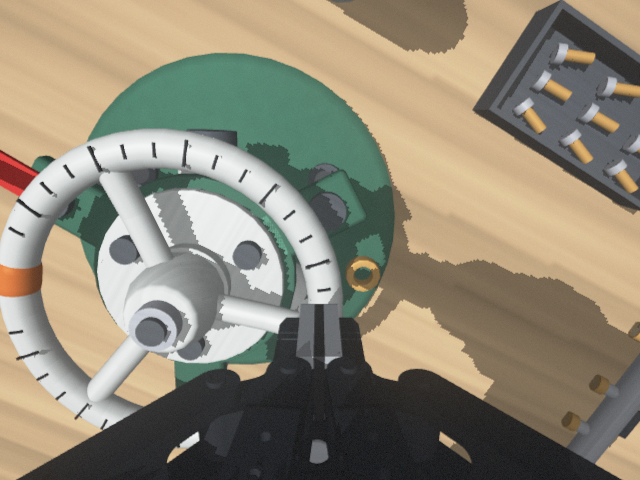

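```bash
python3 - <<'E'
from workcell import viewer
from h import *
c=viewer.camera("top"); i=c["color"]
k=16;x0,y0=244,222
im=cv2.resize(i[y0:y0+36,x0:x0+45],None,fx=k,fy=k,interpolation=cv2.INTER_CUBIC)
C=np.array([.5585,.0375])
for a in (82,84,86,88):
    for r in (.08,.09,.1,.115):
        p=proj(c,[C[0]+r*np.cos(np.radians(a)),C[1]+r*np.sin(np.radians(a)),.168])
        q=((p-[x0,y0]+.5)*k-.5).astype(int); cv2.circle(im,tuple(q.tolist()),3,(255,255,0) if a!=84 else (0,255,0),-1)
cv2.imwrite('pics/p.png',im)
s=viewer.camera("scene"); i=s["color"]; k=12;x0,y0=330,205
im=cv2.resize(i[y0:y0+45,x0:x0+60],None,fx=k,fy=k,interpolation=cv2.INTER_CUBIC)
for a in (82,84,86,88):
    for r in (.08,.09,.1,.115):
        p=proj(s,[C[0]+r*np.cos(np.radians(a)),C[1]+r*np.sin(np.radians(a)),.168])
        q=((p-[x0,y0]+.5)*k-.5).astype(int); cv2.circle(im,tuple(q.tolist()),3,(255,255,0) if a!=84 else (0,255,0),-1)
cv2.imwrite('pics/ps.png',im)
E
```

```text
(no output)
```

View pics/p.png

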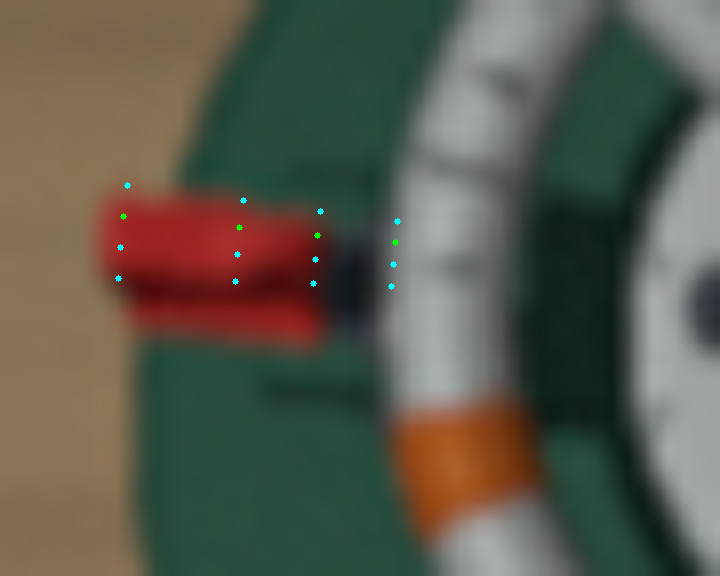

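View pics/ps.png

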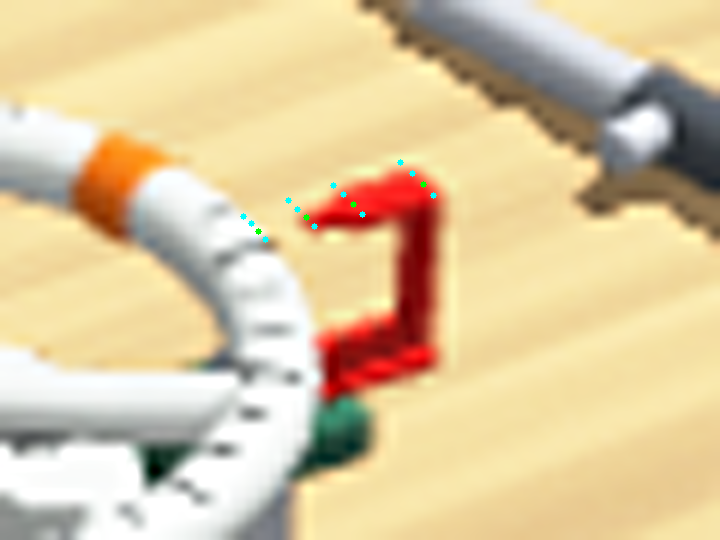

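```bash
python3 - <<'E'
from workcell import viewer
from h import *
c=viewer.camera("top"); C=np.array([.5585,.0375])
def ang(im,c):
    b,g,r=[im[...,k].astype(float) for k in range(3)]
    m=(r>110)&(g>.35*r)&(g<.7*r)&(b<.35*r); m[:, :262]=0; m[:,330:]=0; m[:215]=0; m[270:]=0
    v,u=np.nonzero(m); p=atz(c,(u.mean(),v.mean()),.172)[:2]-C
    return len(u),np.degrees(np.arctan2(p[1],p[0])),np.hypot(*p)
print(ang(c["color"],c)); print(ang(cv2.imread('pics/top0.png'),c))
E
python3 tab.py .205 .0225 340 344 347 350 353
```

```text
(38, np.float64(106.09936662363245), np.float64(0.07441857464691501))
(38, np.float64(84.02516648589545), np.float64(0.07412781512881046))
340 [-0.004  -0.0025 -0.0005] -4.0
344 [-0.0082 -0.0048 -0.0005] -7.8
347 [-0.0115 -0.0064 -0.0005] -10.6
350 [-0.0148 -0.0077 -0.0005] -13.5
353 [-0.0183 -0.0089 -0.0005] -16.3
q6 150.17531359546365 wf [ 1.4  0.2 -0.9] pos [ 0.5988 -0.0192  0.2055] [-178.5    0.2  -62.4] 13.2
```

```bash
python3 -m handwheel '[[1,-0.004,-0.0025,0,-4],[1,-0.008,-0.005,0,-7.8],[1,-0.0115,-0.0065,0,-10.6],[1,-0.015,-0.0075,0,-13.5],[1,-0.0165,-0.0085,0,-15]]'; python3 tab.py .205 .0225 353 355 357 358 359
cat > ang.py <<'E'
from workcell import viewer
from h import *
c=viewer.camera("top"); C=np.array([.5585,.0375]); im=c["color"]
b,g,r=[im[...,k].astype(float) for k in range(3)]
m=(r>110)&(g>.35*r)&(g<.7*r)&(b<.35*r); m[:, :262]=0; m[:,330:]=0; m[:215]=0; m[270:]=0
v,u=np.nonzero(m); p=atz(c,(u.mean(),v.mean()),.172)[:2]-C
print(len(u),np.degrees(np.arctan2(p[1],p[0])),np.hypot(*p))
E
python3 ang.py
```

```text
time: 13.7
ee_pos: [0.5826, -0.0275, 0.2056]
tcp_rot: [-178.5, 0.2, -77.5]
wrist_force: [4.7, 2.6, -0.9]
opening: 0.0001
353 [-0.002  -0.0006 -0.0006] -1.3
355 [-0.0043 -0.0013 -0.0006] -3.2
357 [-0.0067 -0.0019 -0.0006] -5.1
358 [-0.0078 -0.0022 -0.0006] -6.1
359 [-0.009  -0.0024 -0.0006] -7.0
q6 164.4493788604925 wf [ 4.7  2.6 -0.9] pos [ 0.5826 -0.0275  0.2056] [-178.5    0.2  -77.5] 13.7
38 91.1599718550949 0.07387537632353391
```

```bash
python3 -m handwheel '[[1,-0.002,-0.0005,0,-1.3],[1,-0.004,-0.001,0,-2.5],[1,-0.006,-0.0015,0,-4],[1,-0.0075,-0.002,0,-5.5],[1,-0.0075,-0.002,0,-5.5]]'; python3 tab.py .205 .0225 358 359 360; python3 ang.py;python3 ov.py top .5585 .0375 -456 83.5 pics/o11.png
```

```text
time: 14.25
ee_pos: [0.5747, -0.0298, 0.2056]
tcp_rot: [-178.5, 0.2, -83.1]
wrist_force: [2.8, 1.2, -0.6]
opening: -0.0002
358 [ 0.0001  0.0001 -0.0006] -0.4
359 [-0.0011 -0.0002 -0.0006] -1.4
360 [-0.0023 -0.0004 -0.0006] -2.3
q6 169.88731224005696 wf [ 2.8  1.2 -0.6] pos [ 0.5747 -0.0298  0.2056] [-178.5    0.2  -83.1] 14.25
37 84.40876738823785 0.07419154029140382
```

View pics/o11.png

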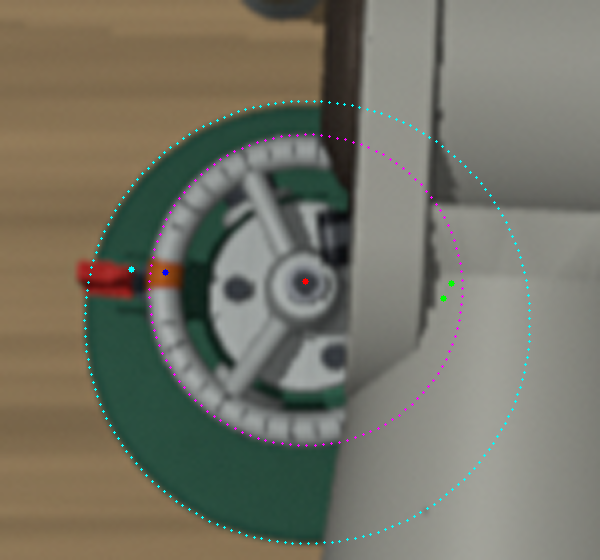

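```bash
python3 -m handwheel '[[1,0.006,0.001,0,0],[1,0.013,0.0015,0,0],[1,0.018,0.002,0.005,0],[1,0.018,0.002,0.03,0],[1,0.018,0.002,0.06,0]]';python3 -m handwheel '[[1,0,0,0.03,0],[1,0,0,0.06,0],[1,0.0,0.03,0.08,0],[1,0,0.07,0.08,0],[1,0,0.11,0.08,0]]'; python3 -m handwheel '[[1,0.0,0.05,0,0],[1,0,0.1,0,0],[1,0,0.15,0,0],[1,0,0.2,0,0],[1,0,0.2,0,0]]';python3 ang.py;python3 ov.py top .5585 .0375 -456 83.5 pics/o12.png;python3 ov.py scene .5585 .0375 -456 83.5 pics/o13.png; python3 -c "
from workcell import viewer; import cv2
cv2.imwrite('pics/t14.png',viewer.camera('top')['color'])"
```

```text
time: 14.85
ee_pos: [0.5926, -0.0277, 0.2652]
tcp_rot: [-178.7, 0.3, -83.0]
wrist_force: [1.3, -0.9, 0.8]
opening: 0.0004
time: 15.35
ee_pos: [0.5935, 0.0796, 0.3461]
tcp_rot: [-178.6, 0.4, -82.6]
wrist_force: [0.6, 0.1, -0.6]
opening: 0.0001
time: 15.85
ee_pos: [0.6149, 0.1428, 0.3459]
tcp_rot: [-178.7, 2.3, -77.9]
wrist_force: [0.4, -0.5, -0.7]
opening: 0.0003
0 nan nanang.py:6: RuntimeWarning: Mean of empty slice.
  v,u=np.nonzero(m); p=atz(c,(u.mean(),v.mean()),.172)[:2]-C
  ret = ret.dtype.type(ret / rcount)
```

View pics/t14.png

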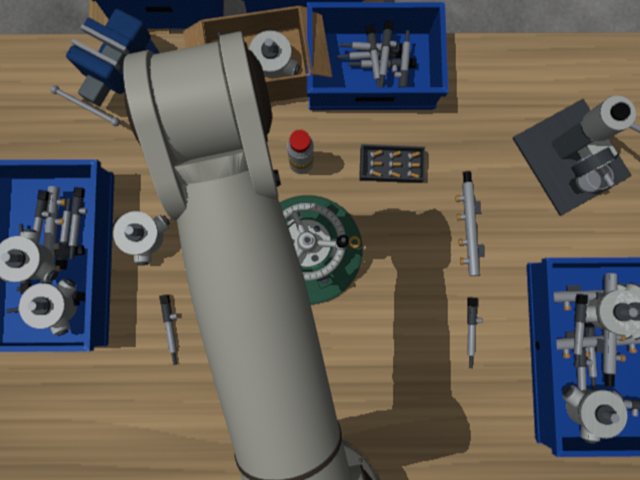

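View pics/o13.png

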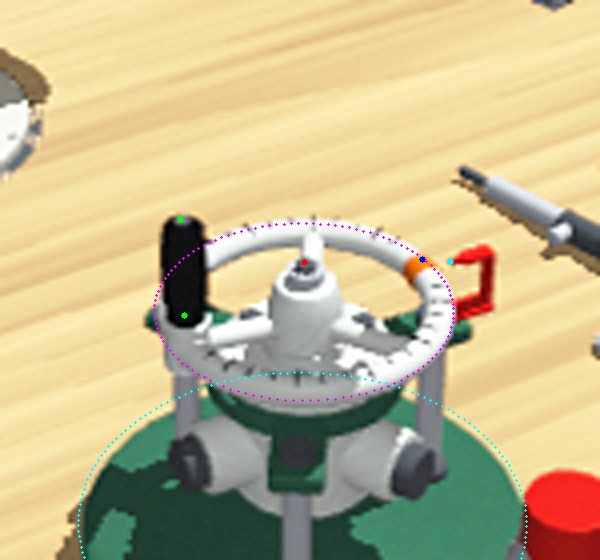

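```bash
python3 -m handwheel '[[1,0,0.0,0,8],[1,-0.01,0.03,0,16],[1,-0.03,0.06,0,24],[1,-0.06,0.09,0,32],[1,-0.09,0.12,0,40]]';python3 -m handwheel '[[1,-0.02,0.03,0,6],[1,-0.04,0.06,0,12],[1,-0.06,0.08,0,18],[1,-0.06,0.08,0,18],[1,-0.06,0.08,0,18]]';python3 ang.py;python3 ov.py top .5585 .0375 -456 83.5 pics/o15.png; python3 -c "
from workcell import viewer,get_obs; import cv2,numpy as np
im=viewer.camera('top')['color'];cv2.imwrite('pics/t16.png',im);print(get_obs()['q'])"
```

```text
time: 16.55
ee_pos: [0.5235, 0.2625, 0.346]
tcp_rot: [-178.7, 2.3, -37.6]
wrist_force: [0.5, 0.7, -0.2]
opening: 0.0002
time: 17.05
ee_pos: [0.4634, 0.3423, 0.3464]
tcp_rot: [-178.7, 2.3, -19.7]
wrist_force: [0.3, -0.1, -1.0]
opening: 0.0002
37 84.40876738823785 0.07419154029140382
[ 35.05621335  13.93550915  33.44983668 109.7754941    2.61117873
 144.87021389]
```

View pics/t16.png

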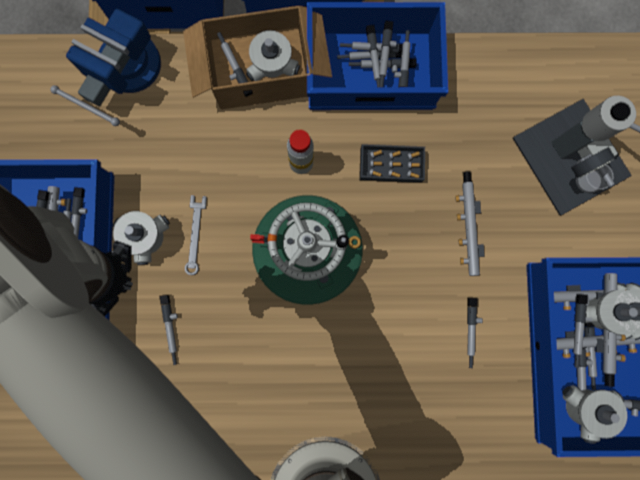

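View pics/o15.png

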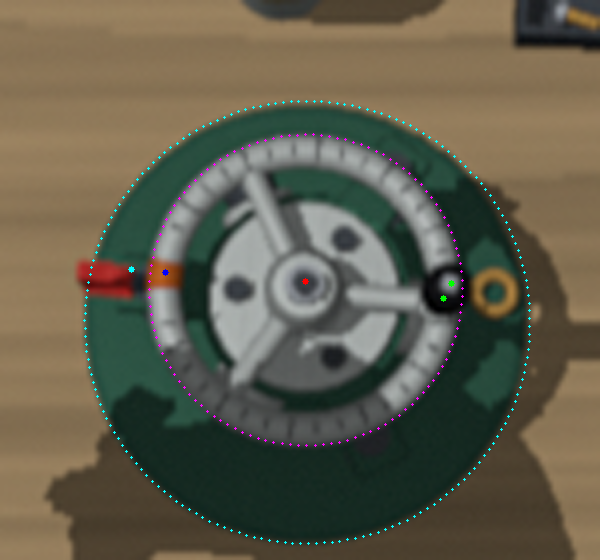

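```bash
python3 -c "
from workcell import job_done; print(job_done())"
```

```text
the job is handed in; nothing more can be done
None
```

I pushed the wheel by its handle through one full clockwise turn with the shut fingertips, then backed off and lifted clear. I handed the job in at about 17 s; no verdict is reported.

- **Mark position:** in the last top view the mark stands at 84.4°, against 84.0° at the start. The pointer reads about 83.5–84° by eye. That puts the wheel within about 1° of the pointer, measured to roughly 1–2°. The reading was the same before and after the fingers withdrew.
- **Forces:** the wrist readings at the end of each call while pushing stayed at about 5–6 N or less. I did not see forces between those readings. The handle was never gripped.
- **Wheel seat:** the wheel looks seated in the last pictures; I did not measure the seat height.
- **Loose parts:** by eye, all the parts lie where they were in the first top picture.
- **Off plan:** on the retreat the last joint came close to its range limit, so the tool tilted about 2° and stopped short. It was well clear of everything, and I turned it back before the final pictures.

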